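# Free the coin-meter access panel with the slot driver

### The arm

A 7-joint arm with a two-finger parallel gripper is mounted at the origin on the work surface. World frame = base frame: x ahead of the robot, y to its left, z up, the work surface at z = 0. Lengths are in m, angles in degrees, forces in N, time in s.
With the tool pointing down it reaches from about 0.35 to 0.9 m from the base axis. Payload 19.9 kg.
Tool frame: the origin (TCP) lies on the centre line of the jaws, within the pads' length; the fingertips stand 25 mm ahead of it and the grasp point (between the pads) lies 6 mm ahead of it (bot.tips_ahead is the distance from the TCP to the fingertips, in m); z points along the fingers, y is the line along which they close (so a half turn about z gives the same grasp; the last joint's range is limited). The gripper opens to 94 mm and grips with 3 to 60 N. Pads are 16 mm wide; open, the fingers measure 119 mm over their backs; the gripper's body (75 mm by 177 mm) begins 78 mm behind the grasp point.
Start: joints at [65.002, 23.915, -0.59, 92.452, 0.269, 63.638, -3.037], TCP at [0.24, -0.577, 0.23] pointing down, gripper open.
Joint ranges: [-161.28, 161.28], [-22.2, 115.67], [-73.04, 71.86], [3.21, 147.25], [-68.34, 248.33], [10.77, 114.83], [-161.83, 161.83]. Speed limits (degrees/s): [108.29, 108.29, 136.94, 136.94, 172.46, 172.46, 172.46].

### API

Orientations are given as [roll, pitch, yaw] about the fixed x, y, z axes, in that order (R = Rz(yaw) Ry(pitch) Rx(roll)).
In Python, from plant import get_state, capture, camera_params, bot gives the robot as it stands.
- The arm moves only by the shell command python3 -m handwheel 'ROWS' [FORCE]. ROWS is JSON, a list of rows, each a list of 7 numbers: the shift along the tool's x, y, z as a fraction of full scale, then the turn, a rotation vector about the tool's x, y, z as a fraction of full scale, then the closure in counts, from 0 (fully open) to 255 (shut). A call has 1 to 20 rows; each row is the pose to reach, as a shift and turn from the pose commanded when the call began, along the tool's axes at that moment; what a row does not reach only later rows make up. Full scale, the value 1, is 0.15 m for a shift and 120 degrees for a turn. A row lasts 1/8 s, in which the tool goes at most 62.5 mm and 10.7 degrees, less where a joint would pass 70% of its speed; a pose out of reach is approached as far as the arm can. A call with a number of a shift or a turn outside -1 to 1 is refused whole. A call with a gripper value outside its range is refused whole. The fingers move at their own pace and stop on an object; FORCE is the grip in N (left out, the last holds). Time passes only in rows, so rows that repeat a pose let the fingers close. It gives the time, the measured TCP pose, the force, the opening and the grip force at its end, in the units of the state.
- get_state(): the state, without advancing time (a new reading comes with each control period).
- capture(name): name is "scene" or "top" or "wrist"; returns (picture, depth): 420x560x3 uint8, red, green, blue; 420x560 float32, m along the optical axis (not along the pixel's ray), 0 where there is no reading.
- camera_params(name): a dict with "K" (3x3 intrinsics, pixels), "R" (3x3) and "t" (3): a world point X has camera coordinates R X + t; the wrist camera has in their place "hand_eye" (4x4, takes a point from camera to tool coordinates, whose origin is the TCP and whose axes are the flange's). Camera axes: x right, y down, z forward; pixel columns grow to the right and rows downward; lengths in m; the calibration is good to about 2 mm. A picture is of the moment at which its call begins: read the wrist's pose just before it. camera_params takes no time and is no camera call.
- bot.job_done(): hands the job in; it is judged then, once.
The state is a dict: "clock": time; "qpos": joint angles; "qvel": joint speeds; "tau": joint torques, N m; "ee_pos": TCP position; "orientation": TCP orientation; "contact_force": force on the tool from outside, world axes, zero at the start; "ft_torque": the same for the moment, N m; "grip_width": finger opening in m; "grasp_force": force on a finger pad.
Only numpy, scipy, OpenCV 4.12 (cv2) and the standard library are available. Lean on these libraries where they do the work, as an engineer would, in place of code of your own. Each camera call takes 0.05 s, during which the arm holds its last target. There are 200 camera calls.

### The job

Take the wide-blade driver from its wooden stand and use it to turn both slotted cam fasteners of the coin-meter case a full quarter turn counter-clockwise, to their stops, keeping the gripper itself off the case and fasteners. Stand the driver back upright in its stand, then lift the freed white panel off by its handle and gently lay it flat, handle up, in the middle of the black rubber mat. Leave the fasteners open and the other things on the table where they are.

Things in the scene. Friction and masses are not known exactly. Their poses are not given: they have to be found in the camera images.
- case: Grey open-topped metal case of a coin meter, fixed to the table, 216 (its x) x 146 (its y) x 60 mm high; origin at the centre of its underside, z up. The white panel lies on its rim (60 mm up); the two fasteners stand on its x axis at x = -62 and +62 mm.
- cam_near (a joint): Turn of the fastener at case x = -62 mm, rad. 0 = locked, its wing and slot along the case's x axis, across the panel's hole; grows counter-clockwise seen from above to 1.571 at a firm stop = open, wing and slot along the case's y axis, in line with the hole. Starts between 0 and 0.3. It resists with about 0.12 N m of friction and stays where it is left; a half turn of the slot looks the same. The angle of the slot in the world is the case's yaw plus this value.
- cam_far (a joint): The same for the fastener at case x = +62 mm.
- cam_near_slot (a point): Point on the turning axis of the near steel fastener, on the floor of its slot, 74 mm above the table. Fastener head: oblong wing 60 x 24 mm, underside 68 mm above the table (2 mm above the panel), with two cheeks along its length whose tops are 86 mm above the table; the slot between them runs the wing's whole 60 mm (along this point's x axis, which turns with it), 10 mm wide, 12 mm deep, open at both ends.
- cam_far_slot (a point): The same point of the far fastener.
- panel_grip (a point): Centre of the black handle bar of the white access panel. Panel: loose plate 200 (x) x 130 (y) x 6 mm, about 0.35 kg, with two oblong through holes 36 (x) x 72 (y) mm at x = -62 and +62 mm. Bar 60 mm along the panel's x, 14 mm wide (y), 14 mm high, on two posts at x = -24 and +24 mm; this point is 49 mm above the plate's underside, z up, above the plate's centre. When both fasteners are open the plate lifts straight up over their heads with 6 mm of play on every side.
- driver_grip (a point): Centre of the black square handle of the driver, 30 x 30 mm and 94 mm long, upright (z up, along the driver). Steel collar 52 mm across from 53 to 47 mm below this point; 10 mm round shaft below it; flat steel blade at the bottom 24 mm wide along this point's x axis, 6 mm thick along its y, 22 mm high, its end 128 mm below this point. 175 mm in all, about 0.22 kg.
- driver_tip (a point): Centre of the driver's blade end, 128 mm below driver_grip; same axes.
- stand: Wooden block 90 x 90 x 85 mm, fixed to the table, with a square upright hole 36 x 36 mm right through its centre; origin at the centre of its underside. The driver stands in it, collar resting on the top face, blade end 10 mm above the table. It may be on the left or on the right.
- mat: Black rubber mat 240 (x) x 200 (y) x 4 mm, fixed flat on the table on the side opposite the stand; origin at the centre of its underside.
- wrench: Steel wrench 140 mm lying near the robot. Bystander.
- scoop: White plastic measuring cup, 68 mm across, 60 mm high. Bystander.
- pulley: Aluminium belt pulley, 84 mm across, 40 mm high. Bystander.
- brush: Brush 200 mm long, lying at the far left. Bystander.
- jar: Jar 72 mm across, 100 mm high, at the far side. Bystander.
Not all that is in view belongs to the job. Leave any blue or green look-alike of the stand alone.

How it is judged (in metres and radians):
On the way, in this order (a step that is already met when the one before it is completed fails the run):
1. both fasteners are turned open (past 80 degrees) (value of joint each of cam_near, cam_far above 1.4 rad), for 0.2 s.
2. the panel is lifted clear of the fasteners, with the driver already back in its stand (z of panel_grip in the frame of case above 0.138 m and horizontal distance between driver_grip and stand below 0.03 m and height (world z) of driver_grip below 0.145 m), for 0.1 s.
At the end, for the whole second after the job is handed in: Both fasteners are still open (past 80 degrees); the panel lies flat (within 5 degrees), handle up and at rest on the mat, its centre within 50 mm of the mat's centre; the driver stands upright in its stand, collar down on the top face (within 7 mm) (all of step 1 and horizontal distance between panel_grip and mat below 0.05 m and height (world z) of panel_grip between 0.048 and 0.058 m and angle between panel_grip's own z axis and vertical below 0.08 rad and linear speed of panel below 0.02 m/s and horizontal distance between driver_grip and stand below 0.015 m and angle between driver_grip's own z axis and vertical below 0.1 rad and height (world z) of driver_grip between 0.13 and 0.145 m); the robot touches nothing.
It fails at once if the gripper or arm pushes on the case or its fasteners (contact force between any of the fingers, the arm and case above 5 N).
It fails at once if the panel is dropped or slammed on the mat (still faster than 0.5 m/s within 10 mm of lying on it) (height (world z) of panel_grip below 0.063 m and linear speed of panel above 0.5 m/s).
It fails at once if a bystander is moved more than 40 mm (distance of any of wrench, scoop, pulley, brush, jar from where it was at the start of the episode above 0.04 m).
It also fails if it takes over 72 s, if anything falls off the work surface, if the arm or the gripper's body presses on something with over 40 N, if the wrist force passes 120 N, or if a joint passes its speed limit or range.

## Working session

There is one attempt and no reset: what is moved stays moved. The work goes in short steps, Python scripts to look and compute and a shell command to move; the robot and the scene stay as the last step left them, time stands still between calls to the robot, and variables do not carry over. Pictures are saved under pics/ and viewed, at most 10 in all, crops included, and the job is handed in when it is done.

```bash
mkdir -p pics; ls; python3 - <<'E'
from plant import get_state, capture, camera_params, bot
import cv2, numpy as np
for n in ("scene","top"):
    im,d=capture(n); cv2.imwrite(f"pics/{n}0.png",im[:,:,::-1]); np.savez(f"{n}0.npz",im=im,d=d)
    p=camera_params(n); print(n,{k:np.round(v,4).tolist() for k,v in p.items()})
print(camera_params("wrist")); s=get_state(); print(s)
E
```

```text
pics
scene {'K': [[446.1172, 0.0, 278.0156], [0.0, 446.1172, 210.1985], [0.0, 0.0, 1.0]], 'R': [[0.1909, 0.9816, 0.0067], [0.7987, -0.1514, -0.5823], [-0.5706, 0.1165, -0.8129]], 't': [-0.1485, -0.3852, 1.7283]}
top {'K': [[455.2997, 0.0, 281.7595], [0.0, 455.2997, 214.6883], [0.0, 0.0, 1.0]], 'R': [[0.02, -0.9998, -0.005], [-0.98, -0.0186, -0.198], [0.1978, 0.0088, -0.9802]], 't': [0.059, 0.559, 1.0865]}
{'K': array([[344.71588088,   0.        , 281.76649277],
       [  0.        , 344.71588088, 209.78405846],
       [  0.        ,   0.        ,   1.        ]]), 'hand_eye': array([[-5.58919727e-04, -9.73885679e-01, -2.27038260e-01,
         6.59851390e-02],
       [ 9.99999843e-01, -5.33642062e-04, -1.72716601e-04,
         1.19201946e-03],
       [ 4.70490592e-05, -2.27038321e-01,  9.73885824e-01,
        -1.54598020e-01],
       [ 0.00000000e+00,  0.00000000e+00,  0.00000000e+00,
         1.00000000e+00]])}
{'clock': 0.1, 'qpos': array([65.00218047, 23.94573255, -0.59156953, 92.47817806,  0.26892276,
       63.6379746 , -3.03865967]), 'qvel': array([ 0.02590494, -0.10794112,  0.05736661, -0.18218221, -0.04641133,
       -0.00640466, -0.05461166]), 'tau': array([ 3.21312116e-03, -8.52584481e+01,  6.40983526e-01, -4.26695359e+01,
       -4.87351581e-02,  1.63234718e-02,  1.20059972e-04]), 'ee_pos': array([ 0.24028529, -0.57666077,  0.22990419]), 'orientation': array([-1.79939621e+02,  3.93878934e-03,  2.26194859e+01]), 'contact_force': array([ 0.22329476,  0.17563691, -0.12714121]), 'ft_torque': array([ 0.00567519, -0.00497191, -0.0208304 ]), 'grasp_force': 0.0, 'grip_width': 0.09398174354555643}
```

View pics/top0.png

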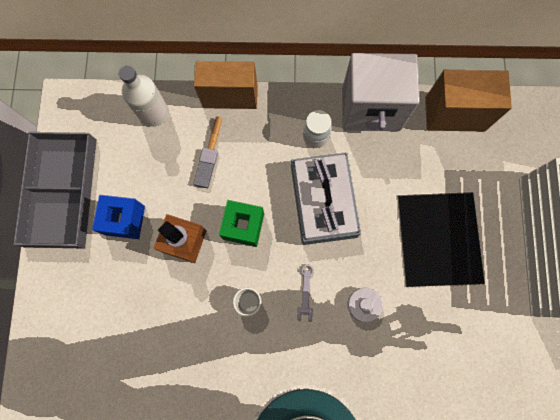

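View pics/scene0.png

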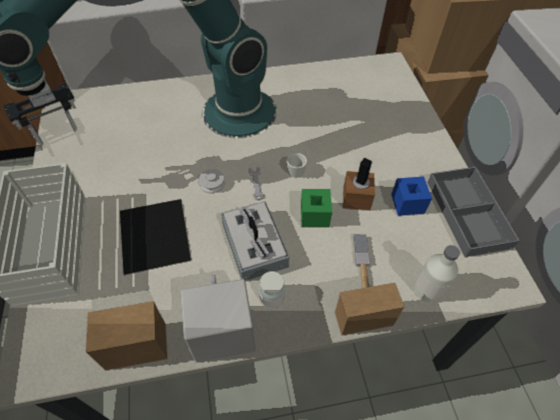

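The top view shows the brown stand with the driver at (181,237), the case at (327,197) with its cams near (330,217) and (322,170), and the mat at (440,240). The blue (118,217) and green (242,223) blocks are look-alikes.

```bash
cat > h.py <<'E'
import numpy as np, cv2
from plant import get_state, capture, camera_params, bot
from scipy.spatial.transform import Rotation as Ro
def cloud(n):
    """world point of each pixel"""
    s=get_state(); im,d=capture(n); p=camera_params(n); K=p["K"]
    v,u=np.mgrid[:420,:560]
    P=np.stack([(u-K[0,2])/K[0,0]*d,(v-K[1,2])/K[1,1]*d,d],-1)
    if n=="wrist":
        T=p["hand_eye"]; P=P@T[:3,:3].T+T[:3,3]
        P=P@Ro.from_euler("xyz",s["orientation"],degrees=True).as_matrix().T+s["ee_pos"]
    else: P=(P-p["t"])@p["R"]
    P[d==0]=np.nan
    return im,P
def rect(XY):
    """min area rectangle, mm and deg"""
    (c,wh,a)=cv2.minAreaRect((XY*1000).astype(np.float32)); return np.round(c,1),np.round(wh,1),round(a,1)
E
python3 - <<'E'
from h import *
im,P=cloud("top"); im2,P2=cloud("scene")
def sel(P,im,c,r,z0,z1,f=None):
    m=(abs(P[...,0]-c[0])<r)&(abs(P[...,1]-c[1])<r)&(P[...,2]>z0)&(P[...,2]<z1)
    if f is not None: m&=f(im.astype(int))
    m=cv2.morphologyEx(m.astype(np.uint8),cv2.MORPH_OPEN,np.ones((3,3)))>0
    return P[m]
brown=lambda i:(i[...,0]-i[...,2]>35)
dark=lambda i:(i.max(-1)<45)
for nm,(PP,I) in dict(top=(P,im),scene=(P2,im2)).items():
    for k,c,r,z0,z1,f in [("stand",P[245,165,:2],.1,.078,.09,brown),("mat",P[240,440,:2],.2,-.005,.012,dark),
        ("case+panel",P[197,340,:2],.16,.052,.075,None),("handle",P[197,327,:2],.06,.1,.13,dark),("cams",P[197,327,:2],.1,.079,.092,None),("drv top",P[230,172,:2],.06,.17,.2,None)]:
        Q=sel(PP,I,c,r,z0,z1,f)
        if len(Q)<5: print(nm,k,len(Q)); continue
        print(nm,k,len(Q),rect(Q[:,:2]),"zmed",np.round(np.median(Q[:,2]),4))
    for k,c in [("green",(223,242)),("blue",(217,118)),("wrench",(290,306)),("scoop",(302,247)),("pulley",(303,366)),("jar",(128,318))]:
        if nm=="top": print(k,np.round(P[c],3))
E
```

```text
top stand 870 (array([493.8, 322.9]), array([90.6, 89.9]), 73.2) zmed 0.0855
top mat 6851 (array([ 513.4, -341.6]), array([237.9, 199.8]), 3.5) zmed 0.0049
top case+panel 3738 (array([632.6, -34.5]), array([266.3, 146.9]), 8.7) zmed 0.066
top handle 124 (array([606.8, -37.1]), array([58.1, 13.3]), 6.5) zmed 0.1167
top cams 270 (array([605.6, -38.8]), array([175.3,  32.1]), 8.6) zmed 0.0865
top drv top 194 (array([494.8, 324.6]), array([31.4, 30.5]), 47.8) zmed 0.1847
green [0.545 0.174 0.   ]
blue [ 0.555  0.502 -0.   ]
wrench [0.374 0.005 0.007]
scoop [0.341 0.154 0.005]
pulley [ 0.344 -0.141  0.037]
jar [ 0.772 -0.017  0.101]
scene stand 382 (array([495.7, 319.4]), array([88. , 94.4]), 73.6) zmed 0.084
scene mat 3988 (array([ 514.1, -344.7]), array([240.2, 196.2]), 3.3) zmed 0.0039
scene case+panel 2354 (array([609.7, -40.4]), array([218.9, 146.5]), 8.8) zmed 0.0647
scene handle 71 (array([609.1, -42.4]), array([60.9, 11.4]), 6.4) zmed 0.1144
scene cams 34 (array([659.4, -36. ]), array([46.8, 23.3]), 21.5) zmed 0.0845
scene drv top 102 (array([497.5, 321.7]), array([30.4, 30.8]), 42.0) zmed 0.1827
```

```bash
python3 -m handwheel '[[0.4,-0.5,-0.27,0,0,0,0],[0.794,-1,-0.27,0,0,0,0],[0.794,-1,-0.27,0,0,0,0],[0.794,-1,-0.27,0,0,0,0]]' 50
for i in 1; do python3 -m handwheel '[[0.4,-0.5,0,0,0,0,0],[0.794,-1,0,0,0,0,0],[0.794,-1,0,0,0,0,0],[0.794,-1,0,0,0,0,0]]'; done
python3 -m handwheel '[[0.4,-0.5,0,0,0,0,0],[0.794,-1,0,0,0,0,0],[0.794,-1,0,0,0,0,0],[0.794,-1,0,0,0,0,0]]'
python3 -m handwheel '[[0.4,-0.5,0,0,0,0,0],[0.794,-1,0,0,0,0,0],[0.794,-1,0,0,0,0,0],[0.794,-1,0,0,0,0,0]]'
```

```text
clock: 0.7
ee_pos: [0.294, -0.3896, 0.2718]
orientation: [179.9, -0.0, 22.9]
contact_force: [-0.1, -1.9, 0.2]
grip_width: 0.0935
grasp_force: 0.0
clock: 1.2
ee_pos: [0.3458, -0.2057, 0.2712]
orientation: [180.0, -0.0, 22.9]
contact_force: [-1.3, -1.0, 0.3]
grip_width: 0.0942
grasp_force: 0.0
clock: 1.7
ee_pos: [0.398, -0.0216, 0.2711]
orientation: [-180.0, -0.0, 22.9]
contact_force: [-0.5, -1.5, -0.2]
grip_width: 0.0945
grasp_force: 0.0
clock: 2.2
ee_pos: [0.4502, 0.1626, 0.2706]
orientation: [-179.9, 0.0, 22.8]
contact_force: [-1.3, -0.4, -0.6]
grip_width: 0.094
grasp_force: 0.0
```

```bash
cat >> h.py <<'E'
def go(pos,yaw):
    """shift and turn, in move units, from the present pose to a TCP pose pointing down"""
    s=get_state(); R=Ro.from_euler("xyz",s["orientation"],degrees=True)
    dR=R.inv()*Ro.from_euler("xyz",[180,0,yaw],degrees=True)
    print("go",np.round(R.inv().apply(np.array(pos)-s["ee_pos"])/.15,4),np.round(np.degrees(dR.as_rotvec())/120,4),"at",np.round(s["ee_pos"],4),np.round(s["orientation"],2),"t",round(s["clock"],2))
E
python3 - <<'E'
from h import *
go([.495,.323,.27],135)
im,P=cloud("wrist"); cv2.imwrite("pics/w1.png",im[:,:,::-1])
m=(P[...,2]>.175)&(P[...,2]<.195)&(np.hypot(P[...,0]-.495,P[...,1]-.323)<.04); 
print(m.sum(), rect(P[m][:,:2]) if m.sum()>20 else 0, get_state()["qpos"].round(1))
E
```

```text
go [ 0.6899 -0.87    0.006 ] [-8.00e-04 -1.10e-03 -9.35e-01] at [0.4502 0.1626 0.2706] [-1.7987e+02  1.0000e-02  2.2800e+01] t 2.2
2393 (array([495.6, 322.1]), array([30.1, 29.8]), 46.1) [ 15.4   9.5 -42.6 108.8   7.   64.4 -97.1]
```

```bash
python3 -m handwheel '[[0.69,-0.87,0,0,0,-0.1,0],[0.69,-0.87,0,0,0,-0.943,0],[0.69,-0.87,0,0,0,-0.943,0],[0.69,-0.87,0,0,0,-0.943,0],[0.69,-0.87,0,0,0,-0.943,0],[0.69,-0.87,0,0,0,-0.943,0],[0.69,-0.87,0,0,0,-0.943,0],[0.69,-0.87,0,0,0,-0.943,0],[0.69,-0.87,0,0,0,-0.943,0],[0.69,-0.87,0,0,0,-0.943,0],[0.69,-0.87,0,0,0,-0.943,0],[0.69,-0.87,0,0,0,-0.943,0],[0.69,-0.87,0,0,0,-0.943,0]]'
python3 - <<'E'
from h import *
im,P=cloud("wrist")
m=(P[...,2]>.175)&(P[...,2]<.195)&(np.hypot(P[...,0]-.495,P[...,1]-.323)<.04)
c,w,a=rect(P[m][:,:2]); print(m.sum(),c,w,a)
m=(P[...,2]>.08)&(P[...,2]<.09)&(np.hypot(P[...,0]-.495,P[...,1]-.323)<.08)&(im[...,0].astype(int)-im[...,2]>35); print("stand",rect(P[m][:,:2]))
go([c[0]/1000,c[1]/1000,.153],90+a); print(get_state()["qpos"].round(1))
E
```

```text
clock: 3.88
ee_pos: [0.4953, 0.3193, 0.2707]
orientation: [-180.0, 0.0, 135.6]
contact_force: [0.9, -0.1, 0.8]
grip_width: 0.0941
grasp_force: 0.0
1685 [494.6 322.8] [30.  30.2] 45.9
stand (array([494.1, 321. ]), array([90.1, 90.4]), 73.3)
go [0.018  0.0131 0.7854] [-0.0002  0.0002 -0.0025] at [0.4952 0.3196 0.2708] [-1.7997e+02  2.0000e-02  1.3560e+02] t 3.92
[ 11.1  32.5 -66.5  93.5  30.7  74.6 -15. ]
```

```bash
python3 -m handwheel '[[0.018,0.013,0.2,0,0,-0.0025,0],[0.018,0.013,0.5,0,0,-0.0025,0],[0.018,0.013,0.785,0,0,-0.0025,0],[0.018,0.013,0.785,0,0,-0.0025,0],[0.018,0.013,0.785,0,0,-0.0025,120],[0.018,0.013,0.785,0,0,-0.0025,255],[0.018,0.013,0.785,0,0,-0.0025,255],[0.018,0.013,0.785,0,0,-0.0025,255],[0.018,0.013,0.785,0,0,-0.0025,255],[0.018,0.013,0.785,0,0,-0.0025,255]]' 60
python3 - <<'E'
from h import *
print(get_state()["qpos"].round(1), get_state()["ee_pos"])
E
```

```text
clock: 5.18
ee_pos: [0.4941, 0.3237, 0.1532]
orientation: [-180.0, -0.0, 136.1]
contact_force: [1.9, 0.8, 1.3]
grip_width: 0.0373
grasp_force: 0.0
[  6.9  39.3 -60.7 100.1  37.9  63.9 -20.1] [0.49410878 0.3237273  0.15322213]
```

```bash
python3 -m handwheel '[[0,0,0,0,0,0,255],[0,0,0,0,0,0,255],[0,0,0,0,0,0,255]]' 60
python3 -m handwheel '[[0,0,-0.05,0,0,0,255],[0,0,-0.2,0,0,0,255],[0,0,-0.6,0,0,0,255],[0,0,-1,0,0,0,255],[0,0,-1,0,0,0,255],[0,0,-1,0,0,0,255]]'
python3 - <<'E'
from h import *
print(get_state()["qpos"].round(1), get_state()["ee_pos"])
for n in ("scene","wrist"):
    im,P=cloud(n)
    if n=="scene": c=im[90:230,300:420]; c=cv2.resize(c,None,fx=4,fy=4,interpolation=cv2.INTER_CUBIC)
    else: c=im
    cv2.imwrite(f"pics/lift_{n}.png",c[:,:,::-1])
    m=(P[...,2]>.14)&(P[...,2]<.21)&(np.hypot(P[...,0]-.494,P[...,1]-.324)<.035)
    for z in np.arange(.14,.21,.006):
        k=m&(abs(P[...,2]-z)<.003)
        if k.sum()>8: print(n,round(z,3),k.sum(),*rect(P[k][:,:2]))
E
```

```text
clock: 5.55
ee_pos: [0.4941, 0.3237, 0.1532]
orientation: [-180.0, -0.0, 136.1]
contact_force: [-0.9, -0.7, -0.4]
grip_width: 0.0295
grasp_force: 60.0
clock: 6.3
ee_pos: [0.494, 0.3235, 0.3034]
orientation: [180.0, 0.0, 136.1]
contact_force: [1.4, 0.3, -3.4]
grip_width: 0.0295
grasp_force: 60.0
[ 11.1  31.  -67.4  90.9  29.1  77.8 -13.6] [0.4939924  0.32347473 0.30341798]
```

View pics/lift_scene.png

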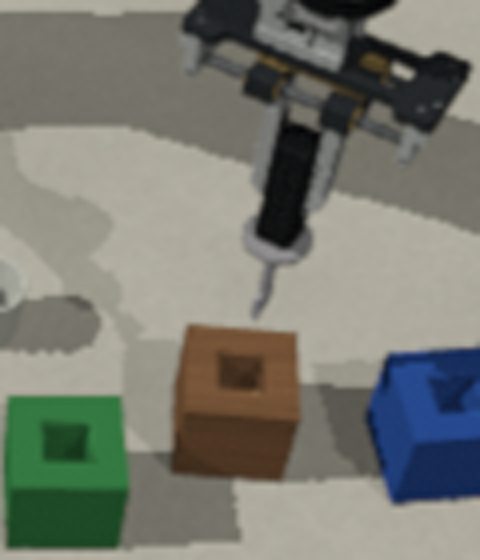

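View pics/lift_wrist.png

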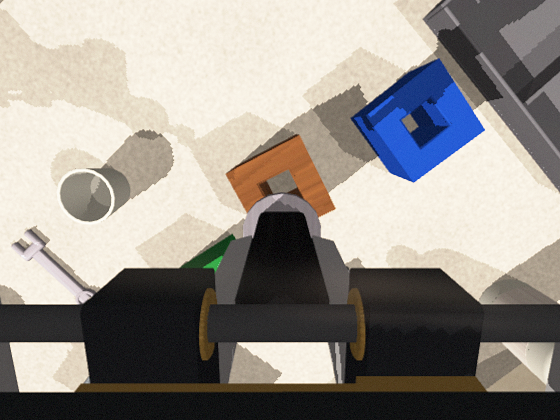

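The crop of the scene view shows the blade at (260,300) nearly edge-on from the camera, about 12 mm wide. It is therefore along the tool's x (world 136°). The wrist view shows only the driver handle and stand at (280,190).

```bash
python3 -m handwheel '[[-0.1,-0.15,0,0,0,0.08,255],[-0.65,-1,0,0,0,1,255],[-0.65,-1,0,0,0,1,255],[-0.65,-1,0,0,0,1,255],[-0.65,-1,0,0,0,1,255],[-0.65,-1,0,0,0,1,255],[-0.65,-1,0,0,0,1,255],[-0.65,-1,0,0,0,1,255],[-0.65,-1,0,0,0,1,255],[-0.65,-1,0,0,0,1,255],[-0.65,-1,0,0,0,1,255],[-0.65,-1,0,0,0,1,255],[-0.65,-1,0,0,0,1,255],[-0.65,-1,0,0,0,1,255]]'
python3 -m handwheel '[[-0.15,0.3,0,0,0,0,255],[-0.62,1,0,0,0,0,255],[-0.62,1,0,0,0,0,255],[-0.62,1,0,0,0,0,255],[-0.62,1,0,0,0,0,255]]'
python3 -m handwheel '[[0,0.19,0,0,0,0,255],[0,0.19,0,0,0,0,255],[0,0.19,0,0,0,0,255]]'
python3 - <<'E'
from h import *
s=get_state();print(s["qpos"].round(1), s["ee_pos"],s["orientation"])
im,P=cloud("wrist"); cv2.imwrite("pics/w_case.png",im[:,:,::-1])
np.savez("wc.npz",im=im,P=P)
m=(P[...,2]>.078)&(P[...,2]<.093)&(np.hypot(P[...,0]-.607,P[...,1]+.04)<.11)
n,l,st,ce=cv2.connectedComponentsWithStats(m.astype(np.uint8))
for i in range(1,n):
    if st[i,4]>40: print(st[i],rect(P[l==i][:,:2]),np.median(P[l==i][:,2]))
m=(P[...,2]>.107)&(P[...,2]<.125)&(np.hypot(P[...,0]-.607,P[...,1]+.04)<.06); print("bar",m.sum(),rect(P[m][:,:2]))
E
```

```text
clock: 8.15
ee_pos: [0.4601, 0.148, 0.3028]
orientation: [-180.0, 0.0, 16.2]
contact_force: [0.0, 0.5, -2.6]
grip_width: 0.0299
grasp_force: 60.0
clock: 8.78
ee_pos: [0.4126, -0.0216, 0.3032]
orientation: [180.0, -0.0, 16.1]
contact_force: [-0.8, 0.3, -2.0]
grip_width: 0.0296
grasp_force: 60.0
clock: 9.15
ee_pos: [0.4206, -0.0479, 0.303]
orientation: [-180.0, 0.0, 16.2]
contact_force: [-0.4, 0.3, -1.5]
grip_width: 0.0299
grasp_force: 60.0
[ 45.8  -0.3 -42.8 112.6  -0.2  67.6 -70.7] [ 0.42058287 -0.0479006   0.30303785] [-1.79952819e+02  1.01936312e-02  1.62050060e+01]
[316  30  14  75 513] (array([555.8, -54.9]), array([72.9, 11.9]), 22.7) 0.08619533347335498
[305  42   8  64 493] (array([544.5, -41.3]), array([60.4,  7. ]), 17.3) 0.0860582772125088
bar 541 (array([592.1, -42.6]), array([27.9, 14.2]), 8.3)
```

View pics/w_case.png

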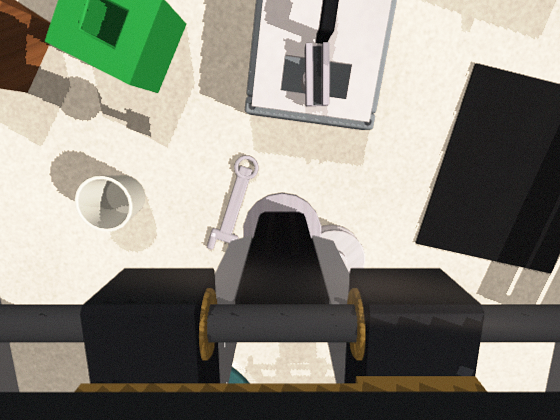

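```bash
python3 - <<'E'
from h import *
z=np.load("wc.npz");P=z["P"]
m=(P[...,2]>.0825)&(P[...,2]<.09)&(np.hypot(P[...,0]-.547,P[...,1]+.049)<.034)
n,l,st,ce=cv2.connectedComponentsWithStats(m.astype(np.uint8))
for i in range(1,n):
    if st[i,4]>40:
        Q=P[l==i][:,:2]; c=Q.mean(0); u=np.linalg.svd(Q-c)[2][0]
        print(rect(Q),c.round(4),np.degrees(np.arctan2(u[1],u[0])).round(1))
print("all",rect(P[m][:,:2]))
go([.547,-.0495,.303],17.5)
E
```

```text
(array([544.5, -41.3]), array([60.4,  7. ]), 17.3) [ 0.5455 -0.0411] -162.3
(array([549.6, -57.6]), array([59.3,  7.3]), 17.4) [ 0.5506 -0.0568] -162.9
all (array([548.7, -49. ]), array([63.8, 24.2]), 17.4)
go [8.069e-01 2.454e-01 3.000e-04] [-0.0003  0.0001 -0.0108] at [ 0.4205 -0.0479  0.3031] [-1.7997e+02  1.0000e-02  1.6210e+01] t 9.2
```

The wrist picture shows the near fastener's cheeks and slot at (318,75), the panel handle at (326,15) and the driver collar at (282,212).

```bash
python3 - <<'E'
from h import *
z=np.load("wc.npz");P=z["P"];s=get_state()
R=Ro.from_euler("xyz",s["orientation"],degrees=True).as_matrix(); Q=(P-s["ee_pos"])@R
for nm,a,b in [("handle top",-.045,-.02),("collar",.055,.072)]:
    m=(Q[...,2]>a)&(Q[...,2]<b)&(np.hypot(Q[...,0],Q[...,1])<.035)
    if nm=="handle top": m&=(z["im"].max(-1)<60)
    q=Q[m]; print(nm,m.sum(),"y",np.percentile(q[:,1],[0.5,99.5]).round(4),"x",np.percentile(q[:,0],[.5,99.5]).round(4),np.median(q[:,2]).round(4))
    for r in range(190,260,10):
        k=m[r]; 
        if k.sum()>5: print(r,Q[r][k][:,1].min().round(4),Q[r][k][:,1].max().round(4))
E
```

```text
handle top 3934 y [-0.015   0.0171] x [-0.0001  0.0161] -0.0316
collar 1596 y [-0.0243  0.026 ] x [-0.002   0.0265] 0.062
200 -0.0144 0.0163
210 -0.02 0.0219
220 -0.0227 0.0247
230 -0.0242 0.0262
```

```bash
python3 -m handwheel '[[0.2,0.06,0,0,0,0,255],[0.6,0.18,0.1,0,0,-0.01,255],[0.804,0.239,0.3,0,0,-0.01,255],[0.804,0.239,0.42,0,0,-0.01,255],[0.804,0.239,0.42,0,0,-0.01,255],[0.804,0.239,0.42,0,0,-0.01,255]]'
python3 - <<'E'
from h import *
go([.5463,-.04865,.2195],17.4)
im,P=cloud("scene"); cv2.imwrite("pics/s_ins.png",cv2.resize(im[170:290,190:320],None,fx=4.5,fy=4.5,interpolation=cv2.INTER_CUBIC)[:,:,::-1])
E
```

```text
clock: 9.95
ee_pos: [0.5461, -0.05, 0.2414]
orientation: [179.9, -0.1, 17.3]
contact_force: [-0.3, -0.5, -2.7]
grip_width: 0.0295
grasp_force: 60.0
go [ 0.0041 -0.0084  0.1463] [ 0.0005 -0.0005 -0.0008] at [ 0.5461 -0.05    0.2414] [ 1.7994e+02 -6.0000e-02  1.7300e+01] t 9.95
```

View pics/s_ins.png

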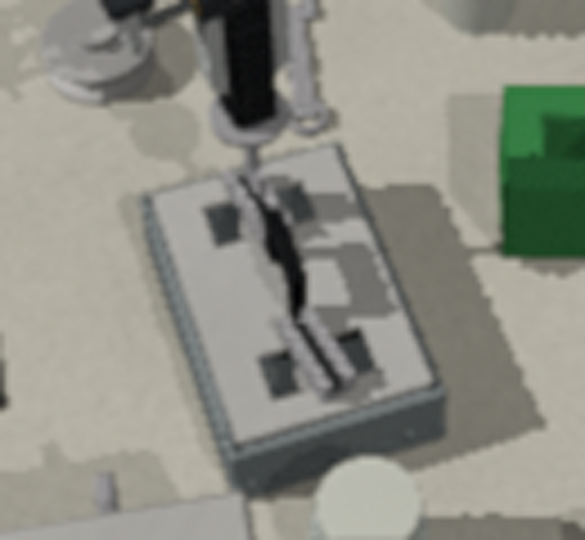

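The crop shows the driver blade at (248,180), just above the near fastener's slot. The far fastener is at (320,365).

```bash
python3 -m handwheel '[[0,0,0,0,0,0,255],[0,0,0,0,0,0,255]]'
python3 - <<'E'
from h import *
go([.5463,-.04865,.2195],17.4)
E
```

```text
clock: 10.25
ee_pos: [0.5462, -0.0504, 0.2408]
orientation: [180.0, -0.0, 17.3]
contact_force: [-0.8, 0.7, -2.6]
grip_width: 0.0294
grasp_force: 60.0
go [ 0.0039 -0.0113  0.1419] [ 0.0004 -0.0003 -0.0011] at [ 0.5462 -0.0504  0.2408] [ 1.7996e+02 -4.0000e-02  1.7270e+01] t 10.25
```

```bash
python3 -m handwheel '[[0.004,-0.011,0,0,0,0,255],[0.004,-0.011,0.03,0,0,0,255],[0.004,-0.011,0.07,0,0,0,255],[0.004,-0.011,0.105,0,0,0,255],[0.004,-0.011,0.14,0,0,0,255],[0.004,-0.011,0.14,0,0,0,255]]'
python3 - <<'E'
from h import *
s=get_state(); print(s["contact_force"],s["ft_torque"])
go([.5463,-.04865,.2195],17.4)
E
```

```text
clock: 11.0
ee_pos: [0.5461, -0.0485, 0.2187]
orientation: [-180.0, 0.0, 17.3]
contact_force: [-0.8, 0.3, -2.1]
grip_width: 0.0298
grasp_force: 60.0
[-0.77599438  0.3092573  -2.12073748] [-0.02118416  0.02027607 -0.02120835]
go [ 0.0011  0.0012 -0.0053] [-0.0002  0.0003 -0.001 ] at [ 0.5461 -0.0485  0.2187] [-1.7997e+02  4.0000e-02  1.7280e+01] t 11.0
```

```bash
python3 -m handwheel '[[0,0,0,0,0,-0.05,255],[0,0,0,0,0,-0.1,255],[0,0,0,0,0,-0.16,255],[0,0,0,0,0,-0.22,255],[0,0,0,0,0,-0.28,255],[0,0,0,0,0,-0.34,255],[0,0,0,0,0,-0.4,255],[0,0,0,0,0,-0.46,255],[0,0,0,0,0,-0.52,255],[0,0,0,0,0,-0.58,255],[0,0,0,0,0,-0.64,255],[0,0,0,0,0,-0.68,255],[0,0,0,0,0,-0.72,255],[0,0,0,0,0,-0.72,255]]'
python3 - <<'E'
from h import *
s=get_state(); print(s["contact_force"],s["ft_torque"],s["qpos"].round(1))
go([.5463,-.04865,.2195],110)
E
```

```text
clock: 12.75
ee_pos: [0.5462, -0.0484, 0.2193]
orientation: [-180.0, -0.0, 103.6]
contact_force: [-2.4, 0.4, 1.0]
grip_width: 0.03
grasp_force: 60.0
[-2.38849479  0.43431784  0.96878176] [ 0.29767633  0.80250098 -0.03851519] [ 49.2  28.7 -61.9 102.7  27.7  65.6  -8. ]
go [-0.0015  0.0004 -0.0014] [-0.0001 -0.0002 -0.0529] at [ 0.5462 -0.0484  0.2193] [-1.7998e+02 -3.0000e-02  1.0365e+02] t 12.75
```

```bash
python3 -m handwheel '[[0,0,0,0,0,-0.025,255],[0,0,0,0,0,-0.05,255],[0,0,0,0,0,-0.075,255]]'
python3 - <<'E'
from h import *
s=get_state(); print(s["contact_force"],s["ft_torque"],s["orientation"])
im,P=cloud("top"); cv2.imwrite("pics/t_turn.png",cv2.resize(im[140:260,280:380],None,fx=5,fy=5,interpolation=cv2.INTER_CUBIC)[:,:,::-1])
E
```

```text
clock: 13.12
ee_pos: [0.5461, -0.0484, 0.2193]
orientation: [-180.0, -0.0, 112.6]
contact_force: [-3.4, 0.6, 0.5]
grip_width: 0.0299
grasp_force: 60.0
[-3.35219098  0.63504568  0.47761907] [ 0.43547018  0.96800755 -0.60248817] [-1.79974317e+02 -1.33450638e-02  1.12623188e+02]
```

```bash
python3 -m handwheel '[[0,0,0,0,0,0.05,255],[0,0,0,0,0,0.09,255],[0,0,0,0,0,0.09,255],[0,0,-0.1,0,0,0.09,255],[0,0,-0.3,0,0,0.09,255],[0,0,-0.56,0,0,0.09,255],[0,0,-0.56,0,0,0.09,255]]'
python3 -m handwheel '[[0,0,0,0,0,0.08,255],[0,0,0,0,0,0.7,255],[0,0,0,0,0,0.7,255],[0,0,0,0,0,0.7,255],[0,0,0,0,0,0.7,255],[0,0,0,0,0,0.7,255],[0,0,0,0,0,0.7,255],[0,0,0,0,0,0.7,255],[0,0,0,0,0,0.7,255],[0,0,0,0,0,0.7,255],[0,0,0,0,0,0.7,255]]'
cat >> h.py <<'E'
def wristlook(c,name):
    """fastener near c: cheeks in world; driver collar in tool frame"""
    s=get_state(); im,P=cloud("wrist"); cv2.imwrite(f"pics/{name}.png",im[:,:,::-1]); np.savez(name+".npz",im=im,P=P)
    m=(P[...,2]>.0825)&(P[...,2]<.09)&(np.hypot(P[...,0]-c[0],P[...,1]-c[1])<.034)
    n,l,st,ce=cv2.connectedComponentsWithStats(m.astype(np.uint8))
    for i in range(1,n):
        if st[i,4]>60: print("cheek",st[i,4],*rect(P[l==i][:,:2]))
    print("all",*rect(P[m][:,:2]))
    Q=(P-s["ee_pos"])@Ro.from_euler("xyz",s["orientation"],degrees=True).as_matrix()
    m=(Q[...,2]>.055)&(Q[...,2]<.072)&(np.hypot(Q[...,0],Q[...,1])<.035)
    if m.sum()>100: q=Q[m]; print("collar y",np.percentile(q[:,1],[0.5,99.5]).round(4),"xmax",q[:,0].max().round(4),"z",np.median(q[:,2]).round(4))
    return im,P
E
python3 - <<'E'
from h import *
s=get_state(); print(s["qpos"].round(1),s["ee_pos"],s["orientation"])
im,P=wristlook((.6695,-.031),"w_far")
E
```

```text
clock: 14.05
ee_pos: [0.5474, -0.0482, 0.3063]
orientation: [179.8, 0.1, 101.9]
contact_force: [-0.5, -0.1, -3.5]
grip_width: 0.03
grasp_force: 60.0
clock: 15.42
ee_pos: [0.5463, -0.0486, 0.3031]
orientation: [-180.0, 0.0, 18.0]
contact_force: [0.4, -0.2, -3.7]
grip_width: 0.0302
grasp_force: 60.0
[ 40.5  17.7 -47.4  97.1  13.7  71.2 -82. ] [ 0.54625071 -0.04858069  0.30307002] [-1.79982703e+02  1.02385884e-02  1.80205879e+01]
cheek 422 [667.3 -22.3] [59.2  6.2] 18.5
cheek 438 [672.5 -38.6] [59.4  6.4] 19.1
all [669.9 -30.5] [59.7 23.6] 19.1
collar y [-0.0242  0.0261] xmax 0.0267 z 0.0619
```

```bash
python3 - <<'E'
from h import *
go([.6691,-.0297,.2405],18.8)
E
```

```text
go [0.8179 0.133  0.417 ] [-0.0001  0.0001 -0.0068] at [ 0.5463 -0.0486  0.3031] [-1.7998e+02  1.0000e-02  1.7980e+01] t 15.47
```

```bash
python3 -m handwheel '[[0.2,0.03,0,0,0,0,255],[0.5,0.08,0,0,0,0,255],[0.818,0.133,0,0,0,-0.007,255],[0.818,0.133,0.15,0,0,-0.007,255],[0.818,0.133,0.417,0,0,-0.007,255],[0.818,0.133,0.417,0,0,-0.007,255],[0.818,0.133,0.417,0,0,-0.007,255],[0.818,0.133,0.417,0,0,-0.007,255]]'
python3 - <<'E'
from h import *
go([.6691,-.0297,.2195],18.8); print(get_state()["qpos"].round(1))
E
```

```text
clock: 16.48
ee_pos: [0.6698, -0.0298, 0.2425]
orientation: [180.0, -0.1, 18.7]
contact_force: [-0.6, 1.1, -1.4]
grip_width: 0.03
grasp_force: 60.0
go [-0.0043 -0.0023  0.153 ] [ 0.0004 -0.001  -0.0007] at [ 0.6698 -0.0298  0.2425] [ 1.7996e+02 -1.2000e-01  1.8720e+01] t 16.48
[ 28.6  34.2 -43.4  83.5  24.   71.7 -88.6]
```

```bash
python3 -m handwheel '[[-0.003,-0.002,0,0,0,0,255],[-0.003,-0.002,0.04,0,0,0,255],[-0.003,-0.002,0.08,0,0,0,255],[-0.003,-0.002,0.12,0,0,0,255],[-0.003,-0.002,0.145,0,0,0,255],[-0.003,-0.002,0.145,0,0,0,255]]'
python3 - <<'E'
from h import *
s=get_state(); print(s["contact_force"],s["ft_torque"])
go([.6691,-.0297,.2195],18.8)
E
```

```text
clock: 17.23
ee_pos: [0.6686, -0.0297, 0.2185]
orientation: [-180.0, 0.0, 18.7]
contact_force: [0.5, -0.9, -2.1]
grip_width: 0.0295
grasp_force: 60.0
[ 0.50552494 -0.92082546 -2.05548134] [ 0.01485993 -0.01660281  0.01145514]
go [ 0.0034  0.0013 -0.0065] [-0.0002  0.0002 -0.0006] at [ 0.6686 -0.0297  0.2185] [-1.7998e+02  3.0000e-02  1.8720e+01] t 17.23
```

In the slot, no contact. Turn it.

```bash
python3 -m handwheel '[[0.003,0,0,0,0,-0.05,255],[0.003,0,0,0,0,-0.1,255],[0.003,0,0,0,0,-0.16,255],[0.003,0,0,0,0,-0.22,255],[0.003,0,0,0,0,-0.28,255],[0.003,0,0,0,0,-0.34,255],[0.003,0,0,0,0,-0.4,255],[0.003,0,0,0,0,-0.46,255],[0.003,0,0,0,0,-0.52,255],[0.003,0,0,0,0,-0.58,255],[0.003,0,0,0,0,-0.64,255],[0.003,0,0,0,0,-0.68,255],[0.003,0,0,0,0,-0.71,255],[0.003,0,0,0,0,-0.71,255]]'
python3 -m handwheel '[[0,0,0,0,0,-0.025,255],[0,0,0,0,0,-0.05,255],[0,0,0,0,0,-0.07,255],[0,0,0,0,0,-0.07,255]]'
python3 - <<'E'
from h import *
s=get_state(); print(s["contact_force"],s["ft_torque"],s["orientation"],s["qpos"].round(1))
E
```

```text
clock: 18.98
ee_pos: [0.6688, -0.0293, 0.2191]
orientation: [-180.0, -0.0, 103.9]
contact_force: [-3.9, 0.7, 2.3]
grip_width: 0.0298
grasp_force: 60.0
clock: 19.48
ee_pos: [0.6688, -0.0294, 0.2191]
orientation: [-180.0, -0.0, 112.2]
contact_force: [-4.8, 1.0, 1.9]
grip_width: 0.0297
grasp_force: 60.0
[-4.84035302  1.04868084  1.85870234] [ 0.36806224  1.68458269 -0.35116939] [-1.79959555e+02 -3.07434504e-02  1.12237622e+02] [ 38.4  43.3 -62.3  84.6  38.8  75.6  -4.9]
```

```bash
python3 -m handwheel '[[0,0,0,0,0,-0.025,255],[0,0,0,0,0,-0.025,255]]'
python3 -c "
from h import *
s=get_state(); print(s['ft_torque'])"
python3 -m handwheel '[[0,0,0,0,0,0.05,255],[0,0,0,0,0,0.11,255],[0,0,0,0,0,0.11,255],[0,0,-0.1,0,0,0.11,255],[0,0,-0.3,0,0,0.11,255],[0,0,-0.56,0,0,0.11,255],[0,0,-0.56,0,0,0.11,255]]'
python3 - <<'E'
from h import *
s=get_state(); print(s["qpos"].round(1),s["ee_pos"],s["orientation"])
im,P=cloud("wrist")
for c in [(.547,-.0495),(.67,-.0305)]:
  m=(P[...,2]>.0825)&(P[...,2]<.09)&(np.hypot(P[...,0]-c[0],P[...,1]-c[1])<.034); print(m.sum(),rect(P[m][:,:2]) if m.sum()>30 else "")
im,P=cloud("top"); cv2.imwrite("pics/t_turn.png",cv2.resize(im[140:260,280:380],None,fx=5,fy=5,interpolation=cv2.INTER_CUBIC)[:,:,::-1])
for c in [(.547,-.0495),(.67,-.0305)]:
  m=(P[...,2]>.0825)&(P[...,2]<.09)&(np.hypot(P[...,0]-c[0],P[...,1]-c[1])<.034); print(m.sum(),rect(P[m][:,:2]) if m.sum()>30 else "")
E
```

```text
clock: 19.73
ee_pos: [0.6688, -0.0294, 0.2191]
orientation: [-180.0, -0.0, 115.2]
contact_force: [-4.7, 1.3, 2.5]
grip_width: 0.0297
grasp_force: 60.1
[ 0.4854867   1.78214013 -0.90782325]
clock: 20.6
ee_pos: [0.67, -0.0289, 0.3066]
orientation: [179.7, 0.0, 102.2]
contact_force: [0.3, 0.7, -2.9]
grip_width: 0.0297
grasp_force: 60.0
[ 37.9  38.4 -62.8  78.6  33.9  82.6 -11.4] [ 0.67004072 -0.02894113  0.30663915] [1.79737001e+02 3.88701284e-02 1.02216614e+02]
772 (array([556.9, -47.4]), array([46.2, 59.2]), 9.0)
380 (array([656.7, -19.2]), array([44.9, 33.6]), 8.7)
140 (array([557. , -45.6]), array([45.6, 59.4]), 8.6)
121 (array([668.5, -28.5]), array([25.2, 59.4]), 7.1)
```

```bash
python3 -m handwheel '[[0.2,-0.05,0,0,0,0,255],[0.6,-0.15,0,0,0,0,255],[1,-0.26,0,0,0,0,255],[1,-0.26,0,0,0,0,255]]'
python3 -m handwheel '[[0.3,-0.08,0,0,0,0,255],[0.7,-0.18,0,0,0,0,255],[1,-0.26,0,0,0,0,255],[1,-0.26,0,0,0,0,255]]'
python3 -m handwheel '[[0.2,-0.05,0,0,0,-0.08,255],[0.53,-0.13,0,0,0,-0.282,255],[0.53,-0.13,0,0,0,-0.282,255],[0.53,-0.13,0,0,0,-0.282,255],[0.53,-0.13,0,0,0,-0.282,255],[0.53,-0.13,0,0,0,-0.282,255]]'
python3 - <<'E'
from h import *
print(get_state()["qpos"].round(1)); go([.4942,.3218,.157],136)
s=get_state(); im,P=cloud("wrist")
Q=(P-s["ee_pos"])@Ro.from_euler("xyz",s["orientation"],degrees=True).as_matrix()
m=(Q[...,2]>.055)&(Q[...,2]<.072)&(np.hypot(Q[...,0],Q[...,1])<.035); q=Q[m]; print("collar y",np.percentile(q[:,1],[0.5,99.5]).round(4),"xmax",q[:,0].max().round(4),"z",np.median(q[:,2]).round(4))
im,P=cloud("scene")
cv2.imwrite("pics/s_ret.png",cv2.resize(im[90:230,300:420],None,fx=4,fy=4,interpolation=cv2.INTER_CUBIC)[:,:,::-1])
E
```

```text
clock: 21.2
ee_pos: [0.5968, 0.1134, 0.3029]
orientation: [-180.0, -0.0, 102.6]
contact_force: [0.6, -0.5, -2.4]
grip_width: 0.0298
grasp_force: 60.0
clock: 21.7
ee_pos: [0.5277, 0.2502, 0.3027]
orientation: [-180.0, -0.0, 102.5]
contact_force: [0.5, -0.3, -2.5]
grip_width: 0.0296
grasp_force: 60.0
clock: 22.45
ee_pos: [0.4945, 0.3203, 0.3026]
orientation: [-180.0, -0.0, 135.8]
contact_force: [-0.2, -0.7, -2.7]
grip_width: 0.0297
grasp_force: 60.0
[ 12.8  32.5 -70.2  91.1  31.   78.6 -15.1]
go [0.0081 0.006  0.9705] [-0.0002 -0.0001 -0.0013] at [0.4945 0.3203 0.3026] [-1.7997e+02 -1.0000e-02  1.3584e+02] t 22.45
collar y [-0.0253  0.025 ] xmax 0.0248 z 0.0619
```

View pics/s_ret.png

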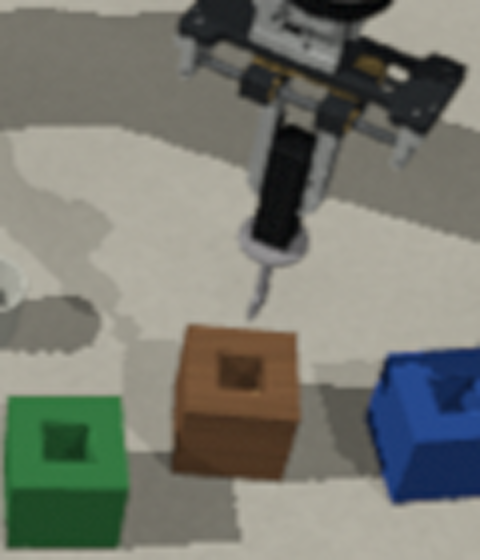

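The crop shows the driver at (275,230) above the stand, tilted by perhaps 2°, its tip at (252,313). I'll offset it slightly along tool x and lower it.

```bash
python3 -m handwheel '[[0.028,0.006,0,0,0,0,255],[0.028,0.006,0.15,0,0,0,255],[0.028,0.006,0.3,0,0,0,255],[0.028,0.006,0.4,0,0,0,255],[0.028,0.006,0.5,0,0,0,255],[0.028,0.006,0.6,0,0,0,255],[0.028,0.006,0.6,0,0,0,255]]'
python3 - <<'E'
from h import *
print(get_state()["qpos"].round(1)); go([.4930,.3228,.155],136)
E
```

```text
clock: 23.42
ee_pos: [0.4914, 0.3243, 0.2119]
orientation: [-179.9, -0.0, 136.0]
contact_force: [0.3, 0.4, -2.4]
grip_width: 0.0299
grasp_force: 60.0
[ 10.1  37.  -66.3  97.3  35.8  70.1 -19. ]
go [-0.0148  0.0004  0.3794] [-0.0006 -0.0002 -0.0003] at [0.4914 0.3243 0.2119] [-1.7993e+02 -3.0000e-02  1.3597e+02] t 23.43
```

```bash
python3 -m handwheel '[[-0.005,0,0.1,0,0,0,255],[-0.01,0,0.2,0,0,0,255],[-0.01,0,0.29,0,0,0,255],[-0.01,0,0.36,0,0,0,255],[-0.01,0,0.385,0,0,0,255],[-0.01,0,0.385,0,0,0,255]]'
python3 -c "
from h import *
s=get_state(); print(s['contact_force'],s['ft_torque'],s['ee_pos'])"
```

```text
clock: 24.18
ee_pos: [0.4927, 0.3236, 0.1551]
orientation: [-180.0, -0.0, 136.0]
contact_force: [0.2, 0.8, -1.6]
grip_width: 0.0298
grasp_force: 60.0
[ 0.18117504  0.75313298 -1.58876933] [ 0.00684991 -0.12877518 -0.01344675] [0.49274412 0.32363391 0.15514213]
```

```bash
python3 -m handwheel '[[0,0,0.012,0,0,0,255],[0,0,0.012,0,0,0,230],[0,0,0.012,0,0,0,150],[0,0,0.012,0,0,0,60],[0,0,0.012,0,0,0,0],[0,0,0.012,0,0,0,0],[0,0,0.012,0,0,0,0],[0,0,0.012,0,0,0,0]]' 20
python3 -m handwheel '[[0,0,-0.1,0,0,0,0],[0,0,-0.5,0,0,0,0],[0,0,-1,0,0,0,0],[0,0,-1,0,0,0,0],[0,0,-1,0,0,0,0]]'
python3 - <<'E'
from h import *
print(get_state()["qpos"].round(1))
im,P=cloud("wrist")
m=(P[...,2]>.175)&(P[...,2]<.195)&(np.hypot(P[...,0]-.495,P[...,1]-.323)<.04); print("drv top",rect(P[m][:,:2]),np.median(P[m][:,2]))
m=(P[...,2]>.08)&(P[...,2]<.0875)&(np.hypot(P[...,0]-.495,P[...,1]-.323)<.08)&(im[...,0].astype(int)-im[...,2]>35); print("stand",rect(P[m][:,:2]))
go([.494,.323,.29],100)
E
```

```text
clock: 25.18
ee_pos: [0.4928, 0.3235, 0.1533]
orientation: [-180.0, -0.0, 136.0]
contact_force: [-0.1, -0.7, -0.1]
grip_width: 0.0856
grasp_force: 0.0
clock: 25.8
ee_pos: [0.4928, 0.3236, 0.3041]
orientation: [179.9, 0.0, 136.0]
contact_force: [-0.5, 0.4, -0.5]
grip_width: 0.0939
grasp_force: 0.0
[ 11.9  31.7 -69.   91.1  30.1  78.2 -14.6]
drv top (array([493. , 322.9]), array([29.7, 29.2]), 46.2) 0.18493696684158142
stand (array([493.9, 321. ]), array([90.3, 90.2]), 73.4)
go [-0.0074  0.0053  0.0854] [-3.000e-04  2.000e-04  2.996e-01] at [0.4927 0.3232 0.3028] [-1.7996e+02  2.0000e-02  1.3595e+02] t 25.85
```

```bash
python3 -m handwheel '[[-0.1,-0.06,0,0,0,0.08,0],[-1,-0.54,0,0,0,1,0],[-1,-0.54,0,0,0,1,0],[-1,-0.54,0,0,0,1,0],[-1,-0.54,0,0,0,1,0],[-1,-0.54,0,0,0,1,0],[-1,-0.54,0,0,0,1,0],[-1,-0.54,0,0,0,1,0],[-1,-0.54,0,0,0,1,0],[-1,-0.54,0,0,0,1,0],[-1,-0.54,0,0,0,1,0],[-1,-0.54,0,0,0,1,0],[-1,-0.54,0,0,0,1,0],[-1,-0.54,0,0,0,1,0]]'
python3 -m handwheel '[[0.02,0.3,0,0,0,0.06,0],[0.02,0.7,0,0,0,0.06,0],[0.02,0.7,0,0,0,0.06,0],[0.02,0.7,0,0,0,0.06,0]]'
python3 -m handwheel '[[0.0,0.2,0,0,0,0,0],[0.1,0.5,0,0,0,0,0],[0.1,0.7,0,0,0,0,0],[0.1,0.7,0.0,0,0,0,0]]'
python3 - <<'E'
from h import *
s=get_state();print(s["qpos"].round(1))
im,P=cloud("wrist"); cv2.imwrite("pics/w_panel.png",im[:,:,::-1])
m=(P[...,2]>.107)&(P[...,2]<.125)&(np.hypot(P[...,0]-.607,P[...,1]+.04)<.06)&(im.max(-1)<90); print("bar",m.sum(),rect(P[m][:,:2]),np.median(P[m][:,2]))
for c in [(.547,-.0495),(.67,-.0305)]:
  m=(P[...,2]>.0825)&(P[...,2]<.09)&(np.hypot(P[...,0]-c[0],P[...,1]-c[1])<.034); print(m.sum(),rect(P[m][:,:2]) if m.sum()>30 else "")
go([.6077,-.0392,.115],8.6)
E
```

```text
clock: 27.6
ee_pos: [0.544, 0.1609, 0.3025]
orientation: [-180.0, 0.1, 16.0]
contact_force: [0.4, -0.2, 0.0]
grip_width: 0.0936
grasp_force: 0.0
clock: 28.1
ee_pos: [0.5758, 0.0612, 0.303]
orientation: [-180.0, 0.0, 8.8]
contact_force: [-0.9, 0.5, -0.4]
grip_width: 0.0942
grasp_force: 0.0
clock: 28.6
ee_pos: [0.607, -0.0416, 0.3029]
orientation: [-180.0, 0.0, 8.7]
contact_force: [-0.8, 0.8, -0.7]
grip_width: 0.0934
grasp_force: 0.0
[ 29.8  23.1 -38.5  88.9  14.8  73.3 -92.1]
bar 768 (array([608.5, -39.9]), array([59.8, 13.3]), 8.8) 0.11599039355599332
678 (array([547.8, -49.6]), array([23.7, 59.4]), 8.5)
786 (array([659.4, -32.6]), array([45. , 59.4]), 8.6)
go [ 0.0073 -0.0023  1.254 ] [-0.0003  0.0002  0.0017] at [ 0.6068 -0.0398  0.3031] [-1.7996e+02  2.0000e-02  8.8000e+00] t 28.65
```

View pics/w_panel.png

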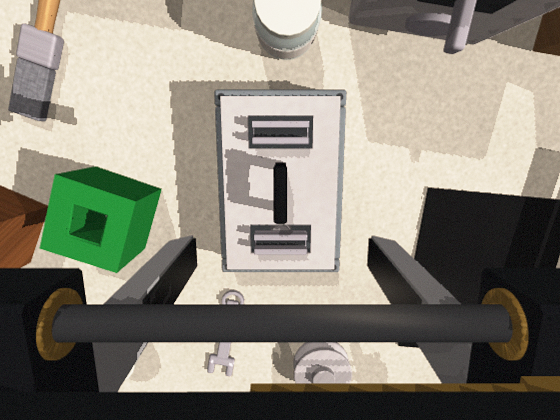

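The wrist view shows both fasteners in line with the panel's holes, at (280,131) and (280,240). The handle bar is between them at (280,193).

```bash
python3 -m handwheel '[[0.007,-0.002,0.2,0,0,0.0015,0],[0.007,-0.002,0.5,0,0,0.0015,0],[0.007,-0.002,0.8,0,0,0.0015,0],[0.007,-0.002,0.8,0,0,0.0015,0],[0.007,-0.002,0.8,0,0,0.0015,0]]'
python3 - <<'E'
from h import *
go([.6077,-.0392,.115],8.6)
E
```

```text
clock: 29.28
ee_pos: [0.6086, -0.0388, 0.1853]
orientation: [-180.0, -0.1, 8.7]
contact_force: [-0.2, -0.0, 0.4]
grip_width: 0.0938
grasp_force: 0.0
go [-0.0072  0.0017  0.4686] [-0.     -0.0009  0.0006] at [ 0.6086 -0.0388  0.1853] [-1.80e+02 -1.10e-01  8.67e+00] t 29.27
```

```bash
python3 -m handwheel '[[0,0,0.15,0,0,0,0],[0,0,0.35,0,0,0,100],[0,0,0.46,0,0,0,200],[0,0,0.46,0,0,0,255],[0,0,0.46,0,0,0,255],[0,0,0.46,0,0,0,255],[0,0,0.46,0,0,0,255],[0,0,0.46,0,0,0,255],[0,0,0.46,0,0,0,255],[0,0,0.46,0,0,0,255]]' 40
```

```text
clock: 30.52
ee_pos: [0.6078, -0.0401, 0.1144]
orientation: [-180.0, 0.0, 8.6]
contact_force: [-0.2, -0.9, 1.0]
grip_width: 0.0138
grasp_force: 40.0
```

```bash
python3 -m handwheel '[[0,0,-0.03,0,0,0,255],[0,0,-0.08,0,0,0,255],[0,0,-0.14,0,0,0,255],[0,0,-0.2,0,0,0,255],[0,0,-0.26,0,0,0,255],[0,0,-0.36,0,0,0,255],[0,0,-0.5,0,0,0,255],[0,0,-0.66,0,0,0,255],[0,0,-0.66,0,0,0,255],[0,0,-0.66,0,0,0,255]]'
python3 - <<'E'
from h import *
im,P=cloud("top")
for c in [(.547,-.0495),(.67,-.0305)]: pass
go([.5135,-.3425,.115],3.5); print(get_state()["qpos"].round(1))
cv2.imwrite("pics/s_pan.png",capture("scene")[0][:,:,::-1])
E
```

```text
clock: 31.78
ee_pos: [0.6076, -0.0402, 0.2129]
orientation: [-180.0, 0.0, 8.6]
contact_force: [-0.3, 0.4, -2.9]
grip_width: 0.0136
grasp_force: 40.0
go [-0.9194  1.8995  0.6512] [-0.0001  0.0005  0.0423] at [ 0.6075 -0.0402  0.2126] [-1.7999e+02  6.0000e-02  8.5800e+00] t 31.82
[ 28.5  27.5 -37.1  94.9  18.1  63.7 -95. ]
```

View pics/s_pan.png

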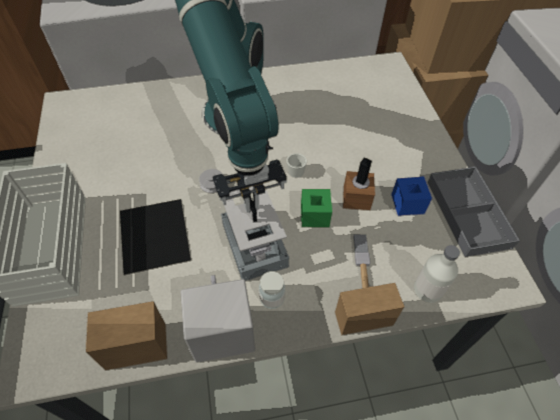

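The scene view shows the panel lifted clear at (250,225) and the driver upright in its stand at (362,180). Next is the mat.

```bash
python3 -m handwheel '[[-0.08,0.17,0,0,0,0,255],[-0.2,0.42,0,0,0,0.01,255],[-0.33,0.68,0,0,0,0.02,255],[-0.46,0.95,0,0,0,0.04,255],[-0.46,0.95,0,0,0,0.04,255],[-0.46,0.95,0,0,0,0.04,255]]'
python3 - <<'E'
from h import *
go([.5135,-.3425,.2],3.7); print(get_state()["qpos"].round(1))
E
```

```text
clock: 32.62
ee_pos: [0.5608, -0.1907, 0.2129]
orientation: [-180.0, 0.0, 3.8]
contact_force: [-0.4, 0.4, -2.3]
grip_width: 0.0137
grasp_force: 40.0
go [-0.3821  0.9889  0.0851] [-0.0004  0.0003  0.0009] at [ 0.5608 -0.1907  0.2129] [-1.7995e+02  3.0000e-02  3.8100e+00] t 32.62
[ 42.3  25.2 -34.5  97.4  15.7  62.4 -83.3]
```

```bash
python3 -m handwheel '[[-0.07,0.18,0,0,0,0,255],[-0.18,0.45,0,0,0,0,255],[-0.29,0.75,0,0,0,0,255],[-0.38,0.985,0.05,0,0,0,255],[-0.38,0.985,0.2,0,0,0,255],[-0.38,0.985,0.4,0,0,0,255],[-0.38,0.985,0.6,0,0,0,255],[-0.38,0.985,0.8,0,0,0,255],[-0.38,0.985,0.85,0,0,0,255],[-0.38,0.985,0.85,0,0,0,255]]'
python3 - <<'E'
from h import *
go([.5135,-.3425,.0585],3.7); print(get_state()["qpos"].round(1))
E
```

```text
clock: 33.88
ee_pos: [0.5143, -0.3418, 0.0861]
orientation: [-180.0, -0.0, 3.8]
contact_force: [0.2, -0.6, -2.7]
grip_width: 0.0133
grasp_force: 40.0
go [-0.0057  0.0045  0.1839] [-0.0002 -0.      0.0012] at [ 0.5143 -0.3418  0.0861] [-179.97   -0.      3.85] t 33.88
[ 51.7  35.6 -28.4  99.1  21.   50.7 -71.8]
```

```bash
python3 -m handwheel '[[0,0,0.05,0,0,0,255],[0,0,0.09,0,0,0,255],[0,0,0.13,0,0,0,255],[0,0,0.16,0,0,0,255],[0,0,0.175,0,0,0,255],[0,0,0.185,0,0,0,255],[0,0,0.188,0,0,0,255],[0,0,0.188,0,0,0,255]]'
python3 -c "
from h import *
s=get_state(); print(s['contact_force'],s['ft_torque'],s['ee_pos'])"
```

```text
clock: 34.88
ee_pos: [0.5138, -0.3425, 0.0584]
orientation: [180.0, 0.0, 3.8]
contact_force: [-4.9, 2.5, 8.6]
grip_width: 0.0136
grasp_force: 40.0
[-4.90217389  2.51999469  8.56514872] [ 0.70798731  1.20138789 -0.01346541] [ 0.5137723  -0.34248754  0.05835287]
```

```bash
python3 -m handwheel '[[0,0,0,0,0,0,245],[0,0,0,0,0,0,230],[0,0,0,0,0,0,150],[0,0,0,0,0,0,60],[0,0,0,0,0,0,0],[0,0,0,0,0,0,0],[0,0,0,0,0,0,0],[0,0,0,0,0,0,0]]' 10
python3 -m handwheel '[[0,0,-0.1,0,0,0,0],[0,0,-0.4,0,0,0,0],[0,0,-0.8,0,0,0,0],[0,0,-1,0,0,0,0],[0,0,-1,0,0,0,0],[0,0,-1,0,0,0,0],[0,0,-1,0,0,0,0]]'
python3 - <<'E'
from h import *
im,P=cloud("wrist")
m=(P[...,2]>.05)&(P[...,2]<.07)&(np.hypot(P[...,0]-.5135,P[...,1]+.3425)<.06)&(im.max(-1)<90); print("bar",m.sum(),rect(P[m][:,:2]),np.median(P[m][:,2]))
im,P=cloud("top"); print("now top:")
for c in [(.547,-.0495),(.67,-.0305)]:
  m=(P[...,2]>.0825)&(P[...,2]<.09)&(np.hypot(P[...,0]-c[0],P[...,1]-c[1])<.034); print(m.sum(),rect(P[m][:,:2]))
m=(P[...,2]>.17)&(P[...,2]<.2)&(np.hypot(P[...,0]-.495,P[...,1]-.323)<.05); print("drv",rect(P[m][:,:2]),np.median(P[m][:,2]))
m=(np.hypot(P[...,0]-.5135,P[...,1]+.3425)<.13)&(P[...,2]<.03)&(im.min(-1)>110)&(P[...,2]>.007); q=P[m]; A=np.c_[q[:,:2],np.ones(len(q))]; print("plate",len(q),np.linalg.lstsq(A,q[:,2],rcond=None)[0][:2],np.median(q[:,2]))
E
```

```text
clock: 35.88
ee_pos: [0.5137, -0.3425, 0.0576]
orientation: [-180.0, 0.0, 3.8]
contact_force: [-0.0, 0.6, 0.4]
grip_width: 0.0705
grasp_force: 0.0
clock: 36.75
ee_pos: [0.5133, -0.3423, 0.2068]
orientation: [-179.9, 0.1, 3.8]
contact_force: [-0.2, -0.7, 0.4]
grip_width: 0.0942
grasp_force: 0.0
bar 951 (array([ 514.8, -343.1]), array([59.5, 12.7]), 4.0) 0.06002153987113168
now top:
143 (array([546.5, -47. ]), array([24.7, 59.3]), 8.8)
140 (array([669.2, -28.3]), array([25.7, 58.7]), 9.2)
drv (array([493.1, 323.8]), array([29.8, 29.1]), 46.4) 0.18502041995545762
plate 1817 [ 1.32619109e-05 -1.77750775e-03] 0.010975652831172697
```

Everything checks out: the panel is flat and centred on the mat, both cams are at 90° to their locked position, and the driver is in its stand.

```bash
python3 -c "
from plant import bot
print(bot.job_done())"
```

```text
the job is handed in; nothing more can be done
None
```

The job is handed in at about 37 s of the 72 s limit: both fasteners are open at their stops, the driver is upright in its stand, and the panel lies flat, handle up, within a few millimetres of the mat's centre; the hand-in call returned no verdict.

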